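# Slide the loaded parts tray home in its dock

## Task

Pick up the grey parts tray by its orange handle and slide it, with its two jars still standing in it, lengthwise into the blue slotted dock so that its long rims run under both side lips. The hood leaves no room for a hand on the handle, so let go part-way and push the tray gently on by its near end until it comes up against the hidden depth stop and holds the stop's red button pressed in. Do not shove the dock along the table, and leave the mug, the tape measure and the black case alone.

Things in the scene. Friction and masses are not known exactly. Their poses are not given: they have to be found in the camera images.
- tray_handle (a point): centre of the tray's orange handle bar: 48 mm long (tray's x), 14 thick (y), 20 high, on two posts. Tray: grey open box 190 mm long (x), 110 wide (y), walls 30 high; underside 92 mm below this point, rim 62 below; z up; alike at both ends, either may lead. 0.18 to 0.36 kg plus two jars; balances within 10 mm of the handle. Starts on the table.
- dock: blue dock, loose, about 3 kg: slides on the table if pushed with over about 14 to 22 N. Origin on the table, on its mid-line; x = slide-in direction (away from the robot), z up. Floor plate 8 mm thick, 134 wide, x from -115 to +125 mm. Under the hood a stop block, clamped differently every time: a tray against it has its centre at x between -25 and +5 mm, and so near end between -120 and -90.
- dock_mouth (a point): where the side walls and lips begin, on the mid-line on the floor plate (8 mm over the table, dock x = -60 mm); axes as the dock's. Walls 114 mm apart (2 mm of play each side of the tray), running to dock x = +125; on top of each a lip reaching 10 mm inwards, underside 44 mm over the table (tray rim at 38). The mouth flares from x = -88 mm on, to about 130 mm wide, and the lips' noses turn up.
- dock_hood (a point): middle of the hood's near edge, at its underside: 121 mm over the table (top 127), dock x = -40 mm. The hood covers all from there to dock x = +125 mm, 134 mm wide, on posts above the side walls. The handle (top 110 mm over the table when the tray stands in the dock) passes under it; a gripper holding the handle does not.
- stop_button (a joint): sprung red button in the stop block's face, 22 mm over the table: 0 = out (tray not there), about 0.005 m = pressed in, tray against the block. Takes under 1 N; the tray's friction on the floor plate (about 2 to 6 N) then holds it in.
- jar_3_center (a point): centre of a blue jar with a white lid, 51 mm across, 61 mm high, standing loose in the tray 57 mm from its middle; z up
- jar_1_center (a point): centre of a cream jar with a black lid, 43 mm across, 66 mm high, standing loose in the tray 57 mm from its middle, at the other end; z up
- mug_1_center (a point): centre of a white mug, 82 x 114 x 91 mm, bystander
- tape_measure_center (a point): centre of a yellow tape measure, 66 x 74 x 36 mm, bystander
- gauge_case_center (a point): centre of a black case, 74 x 112 x 46 mm, bystander, in the white packing tray on the table (rim 55 mm high, corner nearest the robot's left at about x 0.48, y 0.22 m)
Mind the look-alikes: they are no part of the job. Leave any green look-alike of the part that bears jar_1_center alone.

How it is judged:
By the outcome, as a careful person would: the job done as asked, in the order asked, and still so for the second after the job is handed in, with the robot touching nothing.
It also fails if it takes over 69 s, if anything falls off the work surface, if the arm or the gripper's body presses on something with over 40 N, if the wrist force passes 120 N, or if a joint passes its speed limit or range.

## Robot

A 6-joint arm with a two-finger parallel gripper is mounted at the origin on the work surface; the furniture and walls round the work are solid. World frame = base frame: x ahead of the robot, y to its left, z up, the work surface at z = 0. Lengths are in m, angles in degrees, forces in N, time in s.
With the tool pointing down it reaches from about 0.35 to 0.875 m from the base axis. Payload 4.2 kg.
Tool frame: the origin (TCP) lies at the centre of the arm's flange, where the gripper is bolted on; the fingertips stand 182 mm ahead of it and the grasp point (between the pads) lies 164 mm ahead of it (r.nose_length is the distance from the TCP to the fingertips, in m); z points along the fingers, y is the line along which they close (so a half turn about z gives the same grasp; the last joint's range is limited). The gripper opens to 87 mm and grips with 3 to 60 N. Pads are 19 mm wide; open, the fingers measure 117 mm over their backs; the gripper's body (75 mm by 190 mm) begins 51 mm behind the grasp point.
Start: joints at [-57.204, 22.042, 0.453, 0, -68.411, -14.817], TCP at [0.193, -0.594, 0.405] pointing down, gripper open.
Joint ranges: [-179.83, 179.83], [-69.29, 118.12], [-61.27, 80.66], [-181.25, 117.63], [-171.15, -9.14], [-177.46, 177.46]. Speed limits (degrees/s): [159.86, 159.86, 180, 180, 180, 180].

## Interface

Orientations are given as a 3x3 rotation matrix whose columns are the frame's x, y, z axes.
In Python, from station import r, vision gives the robot as it stands. The module is installed in compiled form; this text tells all that it offers.
- The arm moves only by the shell command python3 -m creep 'ROWS'. ROWS is JSON, a list of rows, each a list of 7 numbers: the opening, from -1 (shut) to 1 (fully open), then the shift along the tool's x, y, z in mm, then the turn, a rotation vector about the tool's x, y, z in degrees. A call has 1 to 8 rows; each row is the pose to reach, as a shift and turn from the pose commanded when the call began, along the tool's axes at that moment; what a row does not reach only later rows make up. A row lasts 1/12 s, in which the tool goes at most 41.7 mm and 7.16 degrees, less where a joint would pass 70% of its speed; a pose out of reach is approached as far as the arm can. A call with a gripper value outside its range is refused whole. The fingers move at their own pace and stop on an object; the grip force is fixed at half the most. Time passes only in rows, so rows that repeat a pose let the fingers close. It gives the time, the measured TCP pose, the force, the opening and the grip force at its end, in the units of the state.
- r.sense(): the state, without advancing time (a new reading comes with each control period).
- vision.capture(name): name is "side" or "top" or "wrist"; returns (picture, depth): 400x640x3 uint8, red, green, blue; 400x640 float32, m along the optical axis (not along the pixel's ray), 0 where there is no reading.
- vision.camera_model(name): a dict with "vertical_fov" (degrees; the focal length in pixels is half the picture's height over the tangent of half this angle, whatever the lens; pixels are square), "cx", "cy" (the principal point, pixels), "extrinsics" (4x4, takes a point from camera to world coordinates); the wrist camera has in their place "mount" (4x4, takes a point from camera to tool coordinates, whose origin is the TCP and whose axes are the flange's). Camera axes: x right, y down, z forward; pixel columns grow to the right and rows downward; lengths in m; the calibration is good to about 2 mm. A picture is of the moment at which its call begins: read the wrist's pose just before it. camera_model takes no time and is no camera call.
- r.finish_job(): hands the job in; it is judged then, once.
Trained networks look in the newest picture that a camera, given by its name, has taken for a name from the list of things; names that differ only in an ending like _2 or _b are one class to them, and where a whole thing is asked for, a point or a joint stands for the part that bears it (a point fixed in the world has none). Each returns a list of dicts, best first, with "conf" (0 to 1); they miss things now and then, are a little off and sometimes report something else, mostly with a low value. They report only what shows in the picture. A call takes as long as a camera call. They do not tell look-alikes from the thing itself.
- vision.find_in(camera, thing): "uv" ([column, row] in pixels, amid what is visible of it).
- vision.cut_out(camera, thing): "region" (400x640 bool, what is visible of it) and "uv" ([column, row] in pixels, amid what is visible of it).
The state is a dict: "time_s": time; "joints": joint angles; "joint_velocities": joint speeds; "effort": joint torques, N m; "tcp_pos": TCP position; "ee_rot": TCP orientation; "wrist_force": force on the tool from outside, world axes, zero at the start; "moment": the same for the moment, N m; "gripper_width": opening from 0.0 (shut) to 1.0 (fully open); "gripper_force": force on a finger pad.
Only numpy, scipy, OpenCV 4.12 (cv2) and the standard library are available. Lean on these libraries where they do the work, as an engineer would, in place of code of your own. Each camera call takes 0.05 s, during which the arm holds its last target. There are 200 camera calls.

## Working session

There is one attempt and no reset: what is moved stays moved. The work goes in short steps, Python scripts to look and compute and a shell command to move; the robot and the scene stay as the last step left them, time stands still between calls to the robot, and variables do not carry over. Pictures are saved under pics/ and viewed, at most 10 in all, crops included, and the job is handed in when it is done.

```bash
mkdir -p pics; cat > h.py <<'E'
import numpy as np, cv2
from station import r, vision
def K(n):
    m=vision.camera_model(n); f=200/np.tan(np.radians(m["vertical_fov"]/2)); return m,f
def T(n,s=None):
    m,f=K(n)
    if n!="wrist": return np.array(m["extrinsics"])
    s=s or r.sense(); X=np.eye(4); X[:3,:3]=s["ee_rot"]; X[:3,3]=s["tcp_pos"]; return X@np.array(m["mount"])
def cloud(n,d,X):
    m,f=K(n); v,u=np.mgrid[:400,:640]
    p=np.stack([(u-m["cx"])/f*d,(v-m["cy"])/f*d,d],-1); return p@X[:3,:3].T+X[:3,3]
def snap(n,fn=None):
    X=T(n); img,d=vision.capture(n)
    if fn: cv2.imwrite(f"pics/{fn}.png",img[:,:,::-1])
    return img,d,cloud(n,d,X)
E
python3 - <<'E'
from h import *
np.set_printoptions(precision=3,suppress=True)
s=r.sense(); print(s["time_s"],s["tcp_pos"],s["ee_rot"],r.nose_length)
for n in ("top","side"):
    img,d,P=snap(n,n+"0"); np.savez(n+"0.npz",img=img,d=d,P=P)
    print(n,T(n)[:3,3], T(n)[:3,2])
    for t in ["tray_handle","dock","dock_mouth","dock_hood","jar_3_center","jar_1_center","mug_1_center","tape_measure_center","gauge_case_center"]:
        for o in vision.find_in(n,t)[:3]:
            u,v=map(int,o["uv"]); print(t,(u,v),round(o["conf"],2),P[v,u] if d[v,u]>0 else None)
E
```

```text
0.0 [ 0.193 -0.594  0.404] [[-0.951 -0.308 -0.001]
 [-0.308  0.951  0.002]
 [ 0.     0.002 -1.   ]] 0.1822
top [0.477 0.036 1.37 ] [ 0.044 -0.012 -0.999]
tray_handle (396, 227) 0.92 [ 0.464 -0.265 -0.001]
dock (201, 190) 0.6 [0.569 0.415 0.122]
dock_mouth (202, 190) 0.76 [0.568 0.41  0.127]
dock_hood (202, 190) 0.58 [0.568 0.41  0.127]
jar_3_center (398, 240) 0.73 [ 0.42  -0.259  0.063]
jar_3_center (333, 173) 0.43 [ 0.649 -0.026  0.047]
jar_1_center (405, 210) 0.73 [ 0.525 -0.28   0.07 ]
jar_1_center (435, 188) 0.58 [ 0.606 -0.384  0.066]
mug_1_center (415, 146) 0.98 [ 0.755 -0.315  0.051]
tape_measure_center (350, 250) 0.7 [ 0.378 -0.095  0.036]
gauge_case_center (334, 174) 0.62 [ 0.646 -0.03   0.05 ]
gauge_case_center (396, 223) 0.38 [ 0.479 -0.266 -0.004]
side [ 0.206 -1.352  0.622] [ 0.219  0.917 -0.333]
tray_handle (320, 280) 0.9 [ 0.469 -0.278  0.002]
dock (308, 189) 0.63 [0.604 0.512 0.013]
dock_mouth (308, 187) 0.56 [0.604 0.511 0.022]
dock_hood (307, 189) 0.68 [0.564 0.342 0.068]
jar_3_center (299, 270) 0.67 [ 0.406 -0.295  0.05 ]
jar_1_center (383, 288) 0.74 [ 0.595 -0.427  0.045]
jar_1_center (340, 269) 0.73 [ 0.516 -0.31   0.047]
mug_1_center (418, 261) 0.8 [ 0.72  -0.358  0.073]
tape_measure_center (278, 252) 0.81 [ 0.373 -0.132  0.03 ]
gauge_case_center (354, 229) 0.74 [ 0.636 -0.058  0.05 ]
```

```bash
python3 - <<'E'
import cv2
a=cv2.imread("pics/top0.png")[110:300,130:460]; cv2.imwrite("pics/a.png",cv2.resize(a,None,fx=2.4,fy=2.4,interpolation=3))
a=cv2.imread("pics/side0.png")[150:330,240:460]; cv2.imwrite("pics/b.png",cv2.resize(a,None,fx=3,fy=3,interpolation=3))
E
```

```text
(no output)
```

View pics/a.png

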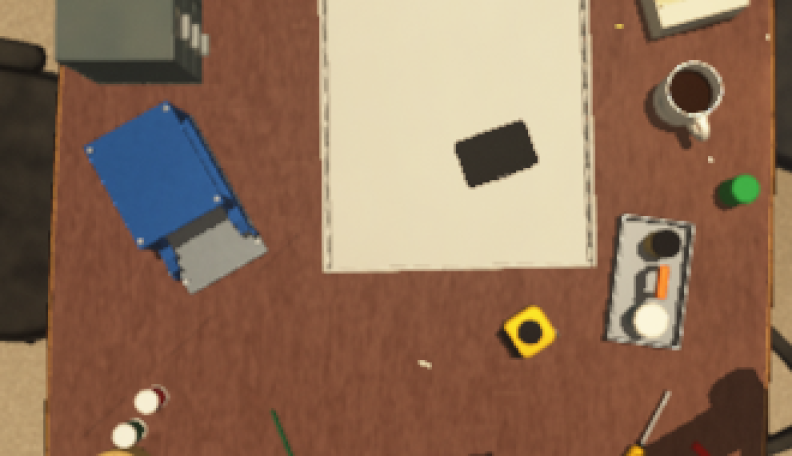

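View pics/b.png

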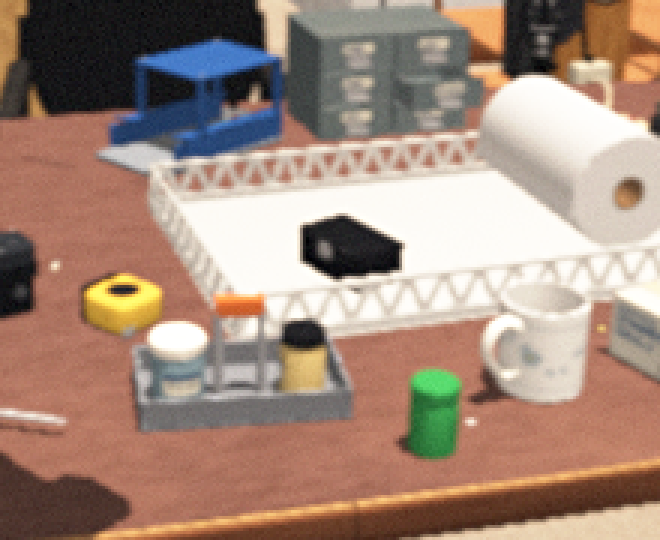

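The top crop shows the tray at the right, with its orange handle at full-image px (406,227) between a black-lidded jar (407,211) and a white-lidded jar (402,243). The dock is at the left with its mouth facing the robot, at about (212,212). There are two candidates for jar_1: the cream/black one in the tray at top (407,211) / side (340,269), and the green look-alike at top (440,188) / side (383,288). The one in the tray fits, since it is cream with a black lid and stands in the tray. The enlarged side crop confirms it.

```bash
python3 - <<'E'
from h import *
np.set_printoptions(precision=4,suppress=True)
z=np.load("top0.npz"); img,d,P=z["img"],z["d"],z["P"]
hsv=cv2.cvtColor(img,cv2.COLOR_RGB2HSV); H,S,V=[hsv[...,i].astype(int) for i in range(3)]
def rect(m,n):
    q=P[m][:,:2].astype(np.float32); (c,s,a)=cv2.minAreaRect(q*1000); print(n,m.sum(),np.array(c)/1000,s,a,"z",np.median(P[m][:,2]))
v,u=np.mgrid[:400,:640]
o=(H<16)&(S>170)&(V>150)&(abs(u-400)<20)&(abs(v-227)<15)&(d>0)
print("orange px",u[o].mean(),v[o].mean(),P[o][:,:3].round(3).tolist()[:12])
# ray to z=.102
m,f=K("top");X=T("top");ray=X[:3,:3]@np.array([(u[o].mean()-m["cx"])/f,(v[o].mean()-m["cy"])/f,1]);C=X[:3,3]
print("handle",C+ray*(0.105-C[2])/ray[2])
blue=(H>100)&(H<125)&(S>120)&(d>0)&(u<300)&(u>140)
rect(blue&(P[...,2]>.115)&(P[...,2]<.14),"hood")
rect(blue,"blue")
t=(abs(P[...,0]-.47)<.15)&(abs(P[...,1]+.27)<.1)&(P[...,2]>.018)&(P[...,2]<.045)&(S<70)
rect(t,"tray")
for n in [(207,193),(194,173),(220,160)]: pass
E
```

```text
orange px 405.6666666666667 226.95833333333334 [[0.486, -0.273, 0.101], [0.487, -0.277, 0.098], [0.487, -0.28, 0.1], [0.483, -0.274, 0.098], [0.483, -0.276, 0.105], [0.483, -0.279, 0.104], [0.483, -0.284, 0.098], [0.48, -0.273, 0.1], [0.48, -0.277, 0.1], [0.48, -0.28, 0.1], [0.48, -0.308, 0.003], [0.476, -0.274, 0.099]]
handle [ 0.4664 -0.2746  0.105 ]
hood 1885 [0.5933 0.4391] (161.54428100585938, 131.60414123535156) 31.468957901000977 z 0.12600988863009444
blue 2214 [0.5735 0.4272] (207.84535217285156, 132.09185791015625) 31.498857498168945 z 0.12553036347754565
tray 291 [ 0.4907 -0.2491] (167.26954650878906, 231.3335723876953) 84.38047790527344 z 0.027513439531501316
```

```bash
cat >> h.py <<'E'
from scipy.spatial.transform import Rotation as R
def to(x,y,z,yaw):
    "shift (mm) and rotvec (deg) in present tool axes to reach TCP x,y,z, tool down, tool x at yaw"
    s=r.sense(); A=np.array(s["ee_rot"]); c,n=np.cos(np.radians(yaw)),np.sin(np.radians(yaw))
    B=np.array([[c,n,0],[n,-c,0],[0,0,-1.]])
    sh=A.T@(np.array([x,y,z])-s["tcp_pos"])*1000; rv=R.from_matrix(A.T@B).as_rotvec(degrees=True)
    print("shift",sh.round(1),"turn",rv.round(2),"rows",max(np.linalg.norm(sh)/41.7,np.linalg.norm(rv)/7.16).round(1))
E
python3 - <<'E'
from h import *
print(K("wrist")); to(.466,-.275,.42,173)
E
```

```text
({'vertical_fov': 67.29002602443097, 'cx': 321.02410181081365, 'cy': 198.52738147678366, 'mount': array([[ 8.40539367e-04, -9.69793907e-01, -2.43924314e-01,
         6.53949043e-02],
       [ 9.99999566e-01,  7.17224467e-04,  5.94360937e-04,
         2.22657957e-04],
       [-4.01459129e-04, -2.43924708e-01,  9.69794089e-01,
         2.06254946e-02],
       [ 0.00000000e+00,  0.00000000e+00,  0.00000000e+00,
         1.00000000e+00]])}, np.float64(300.51173094987024))
shift [-358.3  219.5  -15.2] turn [ 0.    0.   24.98] rows 10.1
```

```bash
python3 -m creep '[[1,-34,21,-2,0,0,6],[1,-68,42,-4,0,0,12],[1,-102,63,-6,0,0,18],[1,-136,84,-8,0,0,25],[1,-170,105,-9,0,0,25],[1,-204,126,-10,0,0,25],[1,-238,147,-12,0,0,25],[1,-272,168,-15,0,0,25]]'; python3 - <<'E'
from h import *
to(.466,-.275,.42,173)
E
```

```text
time_s: 1.67
tcp_pos: [0.4006, -0.3489, 0.42]
ee_rot: [[-0.993, 0.122, 0.0], [0.122, 0.993, -0.0], [-0.0, -0.0, -1.0]]
wrist_force: [0.0, -0.2, 0.8]
gripper_width: 1.0
gripper_force: 0.0
shift [-55.9  81.3  -0. ] turn [-0.    0.01 -0.02] rows 2.4
```

```bash
python3 -m creep '[[1,-22,32,0,0,0,0],[1,-44,64,0,0,0,0],[1,-56,81,0,0,0,0],[1,-56,81,0,0,0,0]]'; python3 - <<'E'
from h import *
np.set_printoptions(precision=4,suppress=True)
img,d,P=snap("wrist","w1"); np.savez("w1.npz",img=img,d=d,P=P)
hsv=cv2.cvtColor(img,cv2.COLOR_RGB2HSV); H,S,V=[hsv[...,i].astype(int) for i in range(3)]
o=(H<16)&(S>170)&(V>100)&(P[...,2]>.085)&(P[...,2]<.115)&(d>0)
q=(P[o][:,:2]*1000).astype(np.float32); print(cv2.minAreaRect(q),np.median(P[o],0),o.sum())
t=(abs(P[...,0]-.47)<.15)&(abs(P[...,1]+.275)<.09)&(P[...,2]>.020)&(P[...,2]<.036)&(S<90)&(d>0)
q=(P[t][:,:2]*1000).astype(np.float32); print("tray",t.sum(),cv2.minAreaRect(q))
for n in("tray_handle","jar_1_center","jar_3_center"):
    for b in vision.find_in("wrist",n)[:2]:
        u,v=map(int,b["uv"]); print(n,b["uv"],b["conf"],P[v,u])
E
```

```text
time_s: 2.0
tcp_pos: [0.4677, -0.2745, 0.4198]
ee_rot: [[-0.993, 0.117, 0.001], [0.117, 0.993, -0.0], [-0.001, 0.0, -1.0]]
wrist_force: [0.1, -0.4, -0.7]
gripper_width: 0.997
gripper_force: 0.0
((466.4564208984375, -276.5148010253906), (12.468969345092773, 46.951786041259766), 82.7675552368164) [ 0.4729 -0.2764  0.1012] 282
tray 1773 ((467.0415344238281, -254.94790649414062), (152.86900329589844, 186.6267852783203), 84.20108795166016)
tray_handle [320.4, 169.2] 0.83 [ 0.447  -0.2723  0.102 ]
jar_1_center [314.3, 227.9] 0.9 [ 0.5182 -0.2878  0.0697]
jar_1_center [240.0, 293.7] 0.68 [ 0.5952 -0.3902  0.0651]
jar_3_center [321.2, 127.5] 0.81 [ 0.4072 -0.2666  0.0663]
```

View pics/w1.png

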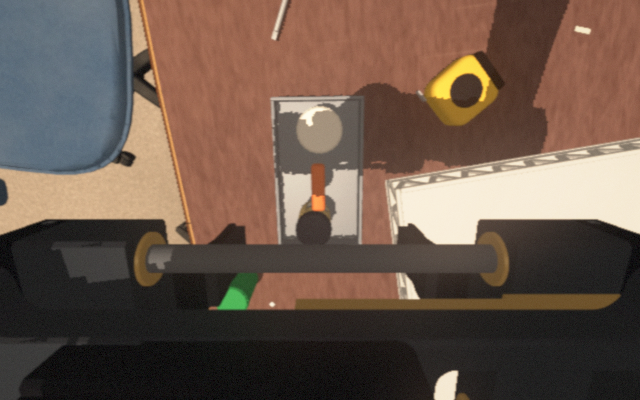

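The picture shows the tray with the handle at about (319,185), jar_3 at (320,128) and jar_1 at (314,228), which is partly behind the gripper. The green look-alike is at (240,290), outside the tray. The handle fits at (0.4665,-0.2765), 47×12.5 mm and 172.8°, which agrees with the description.

```bash
python3 - <<'E'
from h import *
to(.4665,-.2765,.257,172.9)
E
```

```text
shift [ -1.7   1.4 162.8] turn [-0.01 -0.02  0.04] rows 3.9
```

```bash
python3 -m creep '[[1,-2,1,35,0,0,0],[1,-2,1,70,0,0,0],[1,-2,1,105,0,0,0],[1,-2,1,130,0,0,0],[1,-2,1,145,0,0,0],[1,-2,1,157,0,0,0],[1,-2,1,163,0,0,0],[1,-2,1,163,0,0,0]]' && python3 -m creep '[[-1,0,0,0,0,0,0],[-1,0,0,0,0,0,0],[-1,0,0,0,0,0,0],[-1,0,0,0,0,0,0],[-1,0,0,0,0,0,0],[-1,0,0,0,0,0,0],[-1,0,0,0,0,0,0],[-1,0,0,0,0,0,0]]'
```

```text
time_s: 2.87
tcp_pos: [0.4663, -0.2773, 0.2555]
ee_rot: [[-0.992, 0.124, -0.003], [0.124, 0.992, 0.001], [0.003, 0.0, -1.0]]
wrist_force: [-0.0, 0.1, 0.8]
gripper_width: 0.999
gripper_force: 0.0
time_s: 3.53
tcp_pos: [0.4674, -0.2763, 0.2568]
ee_rot: [[-0.993, 0.122, 0.0], [0.122, 0.993, -0.0], [-0.0, -0.0, -1.0]]
wrist_force: [0.0, -0.4, -0.9]
gripper_width: 0.477
gripper_force: 0.0
```

```bash
python3 -m creep '[[-1,0,0,0,0,0,0],[-1,0,0,0,0,0,0],[-1,0,0,0,0,0,0],[-1,0,0,0,0,0,0],[-1,0,0,0,0,0,0],[-1,0,0,0,0,0,0],[-1,0,0,0,0,0,0],[-1,0,0,0,0,0,0]]'
```

```text
time_s: 4.2
tcp_pos: [0.4674, -0.2765, 0.2568]
ee_rot: [[-0.992, 0.122, 0.0], [0.122, 0.992, -0.0], [-0.0, -0.0, -1.0]]
wrist_force: [0.5, -1.3, -0.5]
gripper_width: 0.153
gripper_force: 29.9
```

```bash
python3 -m creep '[[-1,0,0,-3,0,0,0],[-1,0,0,-8,0,0,0],[-1,0,0,-16,0,0,0],[-1,0,0,-26,0,0,0],[-1,0,0,-38,0,0,0],[-1,0,0,-50,0,0,0],[-1,0,0,-60,0,0,0],[-1,0,0,-65,0,0,0]]'; python3 - <<'E'
from h import *
s=r.sense(); print(np.round(s["joints"],1),s["moment"])
E
```

```text
time_s: 4.87
tcp_pos: [0.4677, -0.2765, 0.324]
ee_rot: [[-0.993, 0.122, 0.003], [0.122, 0.993, -0.001], [-0.003, -0.001, -1.0]]
wrist_force: [-0.8, 0.1, -3.8]
gripper_width: 0.155
gripper_force: 29.9
[-13.5  18.4 -17.7   0.  -53.7 -83.5] [-0.02926614 -0.06382342  0.00436751]
```

```bash
python3 - <<'E'
import numpy as np
p0=np.array([.4677,-.2765,.322]);p1=np.array([.386,.313,.42]);y0=-187.;y1=31.5
for k in range(5):
    y=np.radians(y0+(y1-y0)*k/5);c,n=np.cos(y),np.sin(y);B=np.array([[c,n,0],[n,-c,0],[0,0,-1]])
    print((B.T@(p1-p0)/5*1000).round(1),-(y1-y0)/5)
E
```

```text
[ 30.6 115.  -19.6] -43.7
[-57.4 104.3 -19.6] -43.7
[-113.5   35.8  -19.6] -43.7
[-106.8  -52.6  -19.6] -43.7
[ -40.9 -111.8  -19.6] -43.7
```

```bash
python3 -m creep '[[-1,2,6,-1,0,0,-2],[-1,5,18,-4,0,0,-7],[-1,9,33,-7,0,0,-13],[-1,13,49,-9,0,0,-19],[-1,17,65,-12,0,0,-25],[-1,22,82,-14,0,0,-31],[-1,26,98,-17,0,0,-37],[-1,31,115,-20,0,0,-44]]'; python3 -m creep '[[-1,-7,13,-3,0,0,-5],[-1,-14,26,-5,0,0,-11],[-1,-21,39,-8,0,0,-16],[-1,-29,52,-10,0,0,-22],[-1,-36,65,-13,0,0,-27],[-1,-43,78,-15,0,0,-33],[-1,-50,91,-17,0,0,-38],[-1,-57,104,-20,0,0,-44]]'; python3 -m creep '[[-1,-14,4,-3,0,0,-5],[-1,-28,9,-5,0,0,-11],[-1,-42,13,-8,0,0,-16],[-1,-56,18,-10,0,0,-22],[-1,-70,22,-13,0,0,-27],[-1,-85,27,-15,0,0,-33],[-1,-99,31,-17,0,0,-38],[-1,-113,36,-20,0,0,-44]]'
```

```text
time_s: 5.53
tcp_pos: [0.45, -0.1574, 0.3413]
ee_rot: [[-0.795, -0.607, -0.001], [-0.607, 0.795, 0.0], [0.001, 0.001, -1.0]]
wrist_force: [0.1, 0.8, -3.2]
gripper_width: 0.16
gripper_force: 29.9
time_s: 6.2
tcp_pos: [0.4327, -0.0403, 0.3612]
ee_rot: [[-0.151, -0.989, -0.002], [-0.989, 0.151, 0.0], [0.0, 0.002, -1.0]]
wrist_force: [0.0, -0.1, -3.2]
gripper_width: 0.158
gripper_force: 29.9
time_s: 6.87
tcp_pos: [0.4149, 0.0768, 0.3812]
ee_rot: [[0.578, -0.816, -0.002], [-0.816, -0.578, -0.0], [-0.001, 0.002, -1.0]]
wrist_force: [0.4, 0.2, -4.6]
gripper_width: 0.164
gripper_force: 29.9
```

```bash
python3 - <<'E'
from h import *
to(.402,.195,.40,-12); to(.386,.313,.42,31.5)
E
```

```text
shift [-103.9  -57.8  -18.8] turn [  0.07   0.07 -42.67] rows 6.0
shift [-209.4 -112.9  -38.8] turn [ 4.000e-02  1.000e-01 -8.617e+01] rows 12.0
```

```bash
python3 -m creep '[[-1,-13,-7,-3,0,0,-5],[-1,-26,-14,-5,0,0,-11],[-1,-39,-21,-8,0,0,-16],[-1,-52,-28,-10,0,0,-22],[-1,-65,-35,-13,0,0,-27],[-1,-78,-43,-15,0,0,-33],[-1,-91,-50,-17,0,0,-38],[-1,-104,-58,-19,0,0,-43]]'; python3 -m creep '[[-1,-7,-18,-3,0,0,-6],[-1,-14,-35,-6,0,0,-12],[-1,-20,-52,-9,0,0,-19],[-1,-27,-68,-12,0,0,-26],[-1,-32,-84,-15,0,0,-32],[-1,-37,-98,-17,0,0,-38],[-1,-40,-108,-19,0,0,-42],[-1,-41,-112,-20,0,0,-44]]';  python3 -m creep '[[-1,0,0,0,0,0,0],[-1,0,0,0,0,0,0],[-1,0,0,0,0,0,0]]'; python3 - <<'E'
from h import *
img,d,P=snap("wrist","w2"); np.savez("w2.npz",img=img,d=d,P=P)
s=r.sense(); print(s["joints"],s["wrist_force"],s["gripper_force"]); to(.386,.313,.42,31.5)
E
```

```text
time_s: 7.53
tcp_pos: [0.4028, 0.1951, 0.4002]
ee_rot: [[0.979, -0.203, -0.002], [-0.203, -0.979, -0.001], [-0.001, 0.001, -1.0]]
wrist_force: [0.7, -0.6, -3.4]
gripper_width: 0.154
gripper_force: 29.9
time_s: 8.2
tcp_pos: [0.3862, 0.314, 0.4202]
ee_rot: [[0.845, 0.535, -0.001], [0.535, -0.845, -0.0], [-0.001, -0.0, -1.0]]
wrist_force: [0.0, 0.1, -3.3]
gripper_width: 0.156
gripper_force: 29.9
time_s: 8.45
tcp_pos: [0.3866, 0.3122, 0.4202]
ee_rot: [[0.848, 0.529, -0.001], [0.529, -0.848, -0.001], [-0.001, 0.0, -1.0]]
wrist_force: [1.1, 0.2, -3.4]
gripper_width: 0.161
gripper_force: 29.9
[ 5.76646248e+01  8.81478513e+00 -1.55715788e+01 -1.55619223e-02
 -6.56753866e+01  6.42864202e+01] [ 0.03281319  0.61960174 -4.01792199] 29.928298825398088
shift [-0.1 -1.1  0.4] turn [0.01 0.06 0.44] rows 0.1
```

View pics/w2.png

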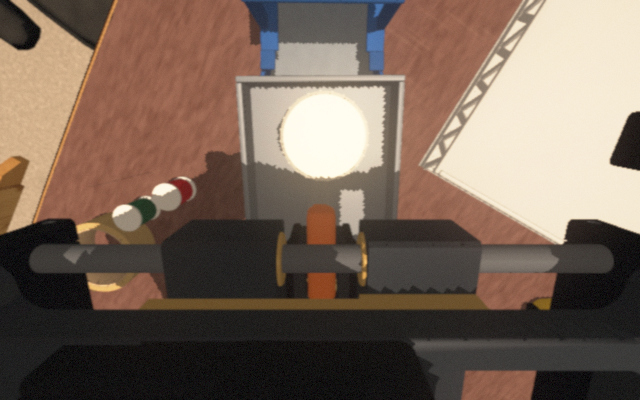

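The picture shows the held tray from above, its front rim at row 77 between columns 238 and 404, with jar_3 at (323,135) still standing. Ahead of it is the dock mouth, with the flared lips at (268,55) and (376,55) and the hood edge at the top of the frame.

```bash
python3 - <<'E'
from h import *
np.set_printoptions(precision=1,suppress=True,linewidth=150)
z=np.load("w2.npz"); img,d,P=z["img"],z["d"],z["P"]
a=np.radians(31.5); O=np.array([.557,.4169]); ex=np.array([np.cos(a),np.sin(a)]); ey=np.array([-ex[1],ex[0]])
X=((P[...,:2]-O)@ex)*1000; Y=((P[...,:2]-O)@ey)*1000; Z=P[...,2]*1000
hsv=cv2.cvtColor(img,cv2.COLOR_RGB2HSV); H,S,V=[hsv[...,i].astype(int) for i in range(3)]
b=(H>100)&(H<125)&(S>110)&(d>0)
print("TCP dock", ((np.array(r.sense()["tcp_pos"])[:2]-O)@np.c_[ex,ey])*1000)
for row in range(0,76,4):
    o=[]
    for side in (b[row]&(np.arange(640)<320), b[row]&(np.arange(640)>320)):
        i=np.flatnonzero(side)
        if len(i): 
            for k in (i[0],i[-1]): o.append((k,X[row,k].round(0),Y[row,k].round(1),Z[row,k].round(0)))
    print(row,*o)
for row in range(80,210,12):
    g=np.flatnonzero((Z[row]>180)&(Z[row]<215)&(abs(np.arange(640)-320)<110)&(d[row]>0))
    if len(g): print(row,g[0],g[-1],X[row,g[0]],Y[row,g[0]],Z[row,g[0]],Y[row,g[-1]],Z[row,g[-1]])
col=320; print([ (rr,X[rr,300].round(),Z[rr,300].round()) for rr in range(0,84,3)])
o=(H<16)&(S>150)&(Z>180)&(d>0); print(cv2.minAreaRect(np.c_[X[o],Y[o]].astype(np.float32)),Z[o].mean())
E
```

```text
TCP dock [-199.9   -0.3]
0 (np.int64(243), np.float64(-38.0), np.float64(64.0), np.float64(126.0)) (np.int64(319), np.float64(-38.0), np.float64(2.8), np.float64(127.0)) (np.int64(321), np.float64(-38.0), np.float64(1.2), np.float64(127.0)) (np.int64(403), np.float64(-37.0), np.float64(-64.5), np.float64(127.0))
4 (np.int64(252), np.float64(-37.0), np.float64(59.2), np.float64(114.0)) (np.int64(275), np.float64(-14.0), np.float64(49.0), np.float64(49.0)) (np.int64(370), np.float64(-14.0), np.float64(-49.3), np.float64(49.0)) (np.int64(384), np.float64(-26.0), np.float64(-57.3), np.float64(84.0))
8 (np.int64(264), np.float64(-25.0), np.float64(56.6), np.float64(71.0)) (np.int64(276), np.float64(-18.0), np.float64(48.0), np.float64(49.0)) (np.int64(370), np.float64(-17.0), np.float64(-49.7), np.float64(48.0)) (np.int64(382), np.float64(-26.0), np.float64(-57.4), np.float64(75.0))
12 (np.int64(266), np.float64(-25.0), np.float64(56.6), np.float64(60.0)) (np.int64(275), np.float64(-22.0), np.float64(49.2), np.float64(49.0)) (np.int64(370), np.float64(-21.0), np.float64(-49.8), np.float64
[... 5615 characters left out ...]
.0), np.float64(8.0)), (45, np.float64(-43.0), np.float64(7.0)), (48, np.float64(-46.0), np.float64(6.0)), (51, np.float64(-50.0), np.float64(6.0)), (54, np.float64(-53.0), np.float64(8.0)), (57, np.float64(-57.0), np.float64(8.0)), (60, np.float64(-60.0), np.float64(7.0)), (63, np.float64(-63.0), np.float64(8.0)), (66, np.float64(-67.0), np.float64(8.0)), (69, np.float64(-70.0), np.float64(7.0)), (72, np.float64(-74.0), np.float64(9.0)), (75, np.float64(-103.0), np.float64(191.0)), (78, np.float64(-105.0), np.float64(192.0)), (81, np.float64(-107.0), np.float64(192.0))]
((-201.64773559570312, 1.5847396850585938), (79.41473388671875, 165.2540740966797), 0.32864293456077576) 269.2563973808392
```

Tray centreline is about 1.1° rotated and 0.5 mm off the dock's. I'll correct that and descend.

```bash
python3 -m creep '[[-1,0,-0.5,8,0,0,0.5],[-1,0,-0.5,25,0,0,1.1],[-1,0,-0.5,48,0,0,1.1],[-1,0,-0.5,73,0,0,1.1],[-1,0,-0.5,98,0,0,1.1],[-1,0,-0.5,122,0,0,1.1],[-1,0,-0.5,140,0,0,1.1],[-1,0,-0.5,150,0,0,1.1]]';python3 -m creep '[[-1,0,0,0,0,0,0],[-1,0,0,0,0,0,0],[-1,0,0,0,0,0,0]]'; cat > an.py <<'E'
from h import *
import sys
img,d,P=snap("wrist",sys.argv[1])
a=np.radians(31.5); O=np.array([.557,.4169]); ex=np.array([np.cos(a),np.sin(a)]); ey=np.array([-ex[1],ex[0]])
X=((P[...,:2]-O)@ex)*1000; Y=((P[...,:2]-O)@ey)*1000; Z=P[...,2]*1000
hsv=cv2.cvtColor(img,cv2.COLOR_RGB2HSV); H,S,V=[hsv[...,i].astype(int) for i in range(3)]
s=r.sense(); print("TCP dock",(((np.array(s["tcp_pos"])[:2]-O)@np.c_[ex,ey])*1000).round(1),s["tcp_pos"][2].__round__(4),"F",np.round(s["wrist_force"],1))
tz=(s["tcp_pos"][2]-.258+.030)*1000
b=(H>100)&(H<125)&(S>110)&(d>0)&(Z>40)&(Z<60)
t=(abs(Z-tz)<4)&(d>0)&(abs(X-(np.array(s["tcp_pos"])[:2]-O)@ex*1000)<97)&(abs(Y)<62)&~b&(S<90)
def fit(m,n):
    for sg in (1,-1):
        xs,ys=[],[]
        x0,x1=np.percentile(X[m],[2,98]) if m.sum()>30 else (0,0)
        for x in np.arange(x0,x1,4):
            k=m&(abs(X-x)<2)&(Y*sg>0)
            if k.sum()>3: xs.append(x); ys.append(np.percentile(Y[k]*sg,98)*sg)
        if len(xs)>3: p=np.polyfit(xs,ys,1); print(n,sg,"x",round(xs[0]),round(xs[-1]),"edge at mid",round(np.polyval(p,np.mean(xs)),1),"yaw",round(np.degrees(p[0]),2),"z",Z[m].mean().round(1))
fit(b,"dock outer"); fit(t,"tray outer")
E
python3 an.py w3
```

```text
time_s: 9.17
tcp_pos: [0.3861, 0.3119, 0.2678]
ee_rot: [[0.859, 0.512, -0.003], [0.512, -0.859, -0.004], [-0.005, 0.002, -1.0]]
wrist_force: [-0.3, 0.2, -3.4]
gripper_width: 0.156
gripper_force: 29.9
time_s: 9.42
tcp_pos: [0.387, 0.3134, 0.2715]
ee_rot: [[0.858, 0.513, 0.001], [0.513, -0.858, 0.001], [0.002, -0.0, -1.0]]
wrist_force: [0.7, 0.1, -3.0]
gripper_width: 0.158
gripper_force: 29.9
TCP dock [-199.     0.6] 0.2718 F [ 0.4  0.1 -2.8]
dock outer 1 x -83 -63 edge at mid 65.9 yaw -9.19 z 50.4
dock outer -1 x -83 -63 edge at mid -65.6 yaw 8.06 z 50.4
tray outer 1 x -195 -103 edge at mid 55.0 yaw -0.34 z 43.7
tray outer -1 x -195 -103 edge at mid -54.1 yaw -0.36 z 43.7
```

View pics/w3.png

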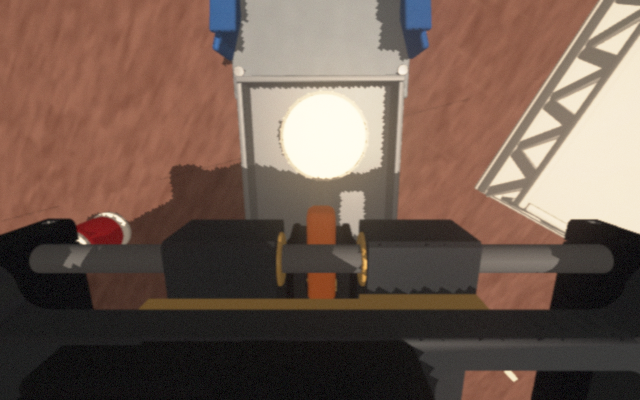

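The tray's front rim is at row 77 (columns 238–405), centred between the flared noses at (222,45) and (418,45), and jar_3 is standing at (323,135). Now I'll lower the last 4 mm and slide in slowly.

```bash
python3 -m creep '[[-1,0,0.3,2,0,0,-0.3],[-1,0,0.3,4,0,0,-0.3],[-1,0,0.3,4,0,0,-0.3]]';python3 -m creep '[[-1,4,0,0,0,0,0],[-1,11,-0.1,0,0,0,0],[-1,18,-0.1,0,0,0,0],[-1,25,-0.2,0,0,0,0],[-1,32,-0.2,0,0,0,0],[-1,38,-0.2,0,0,0,0],[-1,42,-0.2,0,0,0,0],[-1,44,-0.2,0,0,0,0]]';python3 -m creep '[[-1,0,0,0,0,0,0],[-1,0,0,0,0,0,0]]'; python3 an.py w4
```

```text
time_s: 9.72
tcp_pos: [0.3867, 0.3127, 0.2668]
ee_rot: [[0.856, 0.518, 0.0], [0.518, -0.856, 0.0], [0.0, -0.0, -1.0]]
wrist_force: [-0.4, 0.6, -4.5]
gripper_width: 0.157
gripper_force: 29.9
time_s: 10.38
tcp_pos: [0.4251, 0.3362, 0.2666]
ee_rot: [[0.856, 0.517, 0.0], [0.517, -0.856, 0.0], [0.0, 0.0, -1.0]]
wrist_force: [0.3, 1.6, -3.3]
gripper_width: 0.154
gripper_force: 29.9
time_s: 10.55
tcp_pos: [0.4243, 0.3356, 0.2666]
ee_rot: [[0.856, 0.518, -0.001], [0.518, -0.856, -0.0], [-0.001, 0.0, -1.0]]
wrist_force: [-0.2, -0.1, -3.6]
gripper_width: 0.153
gripper_force: 29.9
TCP dock [-1.557e+02  1.000e-01] 0.2666 F [-0.4 -0.  -3.1]
dock outer 1 x -77 -21 edge at mid 63.0 yaw -8.34 z 49.2
dock outer -1 x -77 -21 edge at mid -62.9 yaw 7.29 z 49.2
tray outer 1 x -152 -60 edge at mid 54.2 yaw -1.28 z 38.6
tray outer -1 x -152 -60 edge at mid -54.2 yaw 0.81 z 38.6
```

```bash
python3 -m creep '[[-1,2,0,0,0,0,0],[-1,6,0,0,0,0,0],[-1,12,-0.1,0,0,0,0],[-1,18,-0.1,0,0,0,0],[-1,24,-0.2,0,0,0,0],[-1,28,-0.2,0,0,0,0],[-1,30,-0.2,0,0,0,0],[-1,30,-0.2,0,0,0,0]]'; python3 an.py w5
```

```text
time_s: 11.27
tcp_pos: [0.4504, 0.3518, 0.2666]
ee_rot: [[0.856, 0.517, 0.0], [0.517, -0.856, 0.0], [0.0, 0.0, -1.0]]
wrist_force: [0.3, -0.7, -3.2]
gripper_width: 0.165
gripper_force: 29.9
TCP dock [-1.253e+02  1.000e-01] 0.2665 F [ 0.3 -0.4 -3.6]
dock outer 1 x -77 -29 edge at mid 63.7 yaw -7.99 z 49.3
dock outer -1 x -77 -29 edge at mid -64.0 yaw 4.48 z 49.3
tray outer 1 x -122 -30 edge at mid 53.6 yaw -4.08 z 38.6
tray outer -1 x -122 -30 edge at mid -53.6 yaw 2.98 z 38.6
```

```bash
python3 -m creep '[[-1,2,0,0,0,0,0],[-1,6,0,0,0,0,0],[-1,12,-0.1,0,0,0,0],[-1,18,-0.1,0,0,0,0],[-1,24,-0.1,0,0,0,0],[-1,30,-0.2,0,0,0,0],[-1,33,-0.2,0,0,0,0],[-1,34,-0.2,0,0,0,0]]';  python3 -m creep '[[-1,2,0,0,0,0,0],[-1,6,0,0,0,0,0],[-1,12,-0.1,0,0,0,0],[-1,18,-0.1,0,0,0,0],[-1,24,-0.1,0,0,0,0],[-1,29,-0.2,0,0,0,0],[-1,32,-0.2,0,0,0,0],[-1,32,-0.2,0,0,0,0]]'; python3 an.py w6
```

```text
time_s: 11.98
tcp_pos: [0.4796, 0.3697, 0.2666]
ee_rot: [[0.856, 0.517, 0.0], [0.517, -0.856, 0.0], [0.0, -0.0, -1.0]]
wrist_force: [-0.3, 0.0, -3.4]
gripper_width: 0.16
gripper_force: 29.9
time_s: 12.65
tcp_pos: [0.5068, 0.3864, 0.2666]
ee_rot: [[0.856, 0.518, 0.0], [0.518, -0.856, 0.0], [0.0, -0.0, -1.0]]
wrist_force: [0.2, -0.2, -4.0]
gripper_width: 0.154
gripper_force: 29.9
TCP dock [-59.2   0.2] 0.2665 F [-0.1 -0.5 -3.8]
```

View pics/w6.png

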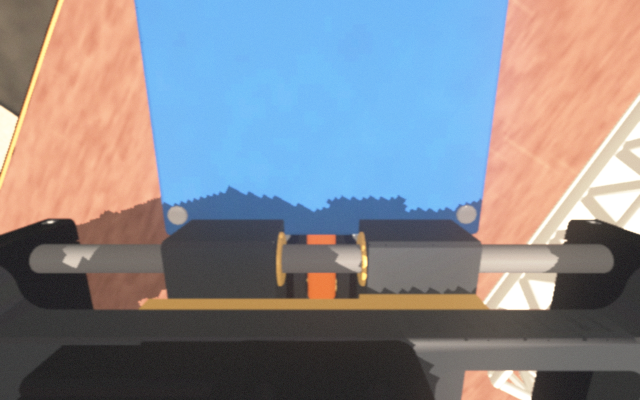

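The hood's near edge is at row 233 with the orange handle just in front of it at (321,265), and there is no contact force. I'll set the tray down and release.

```bash
python3 -m creep '[[-1,0,0,0.5,0,0,0],[-1,0,0,0.8,0,0,0],[0.1,0,0,0.8,0,0,0],[0.1,0,0,0.8,0,0,0],[0.1,0,0,0.8,0,0,0],[0.1,0,0,0.8,0,0,0],[0.1,0,0,0.8,0,0,0],[0.1,0,0,0.8,0,0,0]]'; python3 -m creep '[[0.1,0,0,0,0,0,0],[0.1,0,0,0,0,0,0],[0.1,0,0,0,0,0,0]]'
```

```text
time_s: 13.37
tcp_pos: [0.5062, 0.3861, 0.2663]
ee_rot: [[0.856, 0.518, 0.0], [0.518, -0.856, 0.0], [0.001, -0.0, -1.0]]
wrist_force: [-0.1, -0.5, -0.1]
gripper_width: 0.503
gripper_force: 0.0
time_s: 13.62
tcp_pos: [0.5062, 0.386, 0.2659]
ee_rot: [[0.856, 0.518, 0.0], [0.518, -0.856, -0.0], [0.0, 0.0, -1.0]]
wrist_force: [0.4, 0.1, 0.2]
gripper_width: 0.55
gripper_force: 0.0
```

```bash
python3 -m creep '[[0.1,0,0,-10,0,0,0],[0.1,0,0,-35,0,0,0],[0.1,0,0,-65,0,0,0],[0.1,0,0,-85,0,0,0],[-1,-30,0,-85,0,0,0],[-1,-65,0,-85,0,0,0],[-1,-100,0,-85,0,0,0],[-1,-130,0,-85,0,0,0]]'; python3 -m creep '[[-1,0,0,0,0,0,0],[-1,0,0,0,0,0,0],[-1,0,0,0,0,0,0],[-1,0,0,0,0,0,0],[-1,0,0,0,0,0,0],[-1,0,0,0,0,0,0]]'; cat >> an.py <<'E'
np.savez("last.npz",img=img,d=d,P=P,X=X,Y=Y,Z=Z)
for c in (270,300,345,375):
    g=[(q,X[q,c].round(1),Z[q,c].round()) for q in range(0,240) if d[q,c]>0]
    e=[(g[i],g[i+1]) for i in range(len(g)-1) if abs(g[i][2]-g[i+1][2])>9]
    print(c,[(a[0],float(a[1]),float(a[2]),float(b2[1]),float(b2[2])) for a,b2 in e])
E
python3 an.py w7
```

```text
time_s: 14.28
tcp_pos: [0.3935, 0.3174, 0.3516]
ee_rot: [[0.856, 0.517, 0.0], [0.517, -0.856, 0.0], [0.0, -0.0, -1.0]]
wrist_force: [0.3, 1.1, -0.3]
gripper_width: 0.33
gripper_force: 0.0
time_s: 14.78
tcp_pos: [0.3956, 0.3192, 0.3507]
ee_rot: [[0.856, 0.517, -0.0], [0.517, -0.856, -0.0], [-0.0, 0.0, -1.0]]
wrist_force: [0.2, 1.1, -0.9]
gripper_width: 0.01
gripper_force: 0.0
TCP dock [-188.8    1. ] 0.3506 F [-0.3  0.8 -0.3]
dock outer 1 x -79 -39 edge at mid 64.9 yaw -1.78 z 49.2
dock outer -1 x -79 -39 edge at mid -64.3 yaw 1.11 z 49.2
270 [(156, -152.5, 36.0, -157.3, -0.0), (218, -227.5, -1.0, -149.9, 243.0)]
300 [(90, -89.4, 12.0, -96.6, 75.0), (136, -132.0, 75.0, -135.6, 11.0), (150, -148.7, 15.0, -148.6, 27.0), (151, -148.6, 27.0, -148.6, 38.0), (156, -152.6, 36.0, -157.5, 0.0), (218, -228.0, -2.0, -149.9, 243.0)]
345 [(150, -148.7, 18.0, -148.6, 30.0), (155, -151.7, 38.0, -156.9, -2.0), (218, -228.1, -1.0, -150.2, 243.0)]
375 [(155, -152.0, 37.0, -156.9, -1.0), (218, -228.4, -2.0, -150.2, 243.0)]
```

View pics/w7.png

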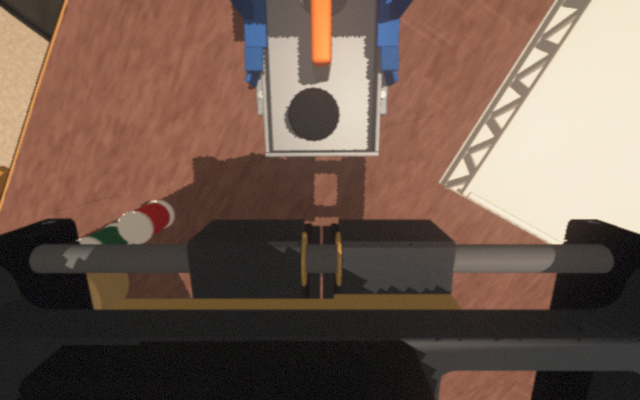

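The tray's near end is at row 155 (columns 265–380) between the lips, with jar_1 standing at (313,113) and the handle at (321,35). The fingers are shut behind it. I'll descend behind the near end.

```bash
python3 -m creep '[[-1,0,0.7,15,0,0,0],[-1,0,0.7,40,0,0,0],[-1,0,0.7,70,0,0,0],[-1,0,0.7,100,0,0,0],[-1,0,0.7,120,0,0,0],[-1,0,0.7,135,0,0,0],[-1,0,0.7,144,0,0,0],[-1,0,0.7,144,0,0,0]]'; python3 -m creep '[[-1,4,0,0,0,0,0],[-1,9,0,0,0,0,0],[-1,14,0,0,0,0,0],[-1,17,0,0,0,0,0],[-1,19,0,0,0,0,0],[-1,21,0,0,0,0,0],[-1,23,-0.1,0,0,0,0],[-1,25,-0.1,0,0,0,0]]';python3 -m creep '[[-1,1,0,0,0,0,0],[-1,3,0,0,0,0,0],[-1,4,0,0,0,0,0],[-1,6,0,0,0,0,0],[-1,7,0,0,0,0,0],[-1,8,0,0,0,0,0],[-1,9,0,0,0,0,0],[-1,10,-0.1,0,0,0,0]]'; python3 an.py w8
```

```text
time_s: 15.5
tcp_pos: [0.3953, 0.3178, 0.2049]
ee_rot: [[0.856, 0.517, -0.003], [0.517, -0.856, -0.004], [-0.004, 0.002, -1.0]]
wrist_force: [0.1, 1.2, 0.4]
gripper_width: 0.002
gripper_force: 0.0
time_s: 16.17
tcp_pos: [0.4167, 0.3311, 0.2071]
ee_rot: [[0.856, 0.518, -0.0], [0.518, -0.856, -0.0], [-0.0, 0.0, -1.0]]
wrist_force: [-2.6, -0.2, 1.6]
gripper_width: 0.006
gripper_force: 1.4
time_s: 16.83
tcp_pos: [0.4253, 0.3365, 0.2068]
ee_rot: [[0.856, 0.518, -0.0], [0.518, -0.856, -0.0], [-0.0, 0.0, -1.0]]
wrist_force: [-1.3, -1.3, -0.8]
gripper_width: 0.002
gripper_force: 0.7
TCP dock [-154.1    0.3] 0.2068 F [-0.7 -0.2 -0.7]
dock outer 1 x -80 -40 edge at mid 65.2 yaw -2.96 z 49.1
dock outer -1 x -80 -40 edge at mid -65.0 yaw 2.58 z 49.1
270 [(122, -86.7, 12.0, -87.4, 76.0), (213, -120.9, 75.0, -138.4, 19.0), (218, -138.5, 27.0, -115.8, 99.0)]
300 [(68, -70.2, 82.0, -58.8, 10.0), (112, -81.4, 11.0, -84.0, 76.0), (218, -122.5, 77.0, -115.6, 99.0)]
345 [(59, -69.5, 92.0, -54.8, 12.0), (128, -90.2, 12.0, -89.6, 74.0), (130, -90.0, 74.0, -91.8, 12.0), (131, -91.8, 12.0, -90.6, 75.0), (206, -118.3, 75.0, -136.5, 12.0), (218, -138.4, 27.0, -115.6, 100.0)]
375 [(218, -138.4, 28.0, -116.1, 98.0)]
```

```bash
cat > chk.py <<'E'
from h import *
import sys
s=r.sense(); f=np.array(s["wrist_force"]); x=(np.array(s["tcp_pos"])[:2]-[.557,.4169])@[.8526,.5225]*1000
p=-f[:2]@[.8526,.5225]; print("X %.1f push %.1f"%(x,p)); sys.exit(p>7)
E
python3 -m creep '[[-1,2,0,0,0,0,0],[-1,4,0,0,0,0,0],[-1,6,0,0,0,0,0],[-1,8,0,0,0,0,0],[-1,10,-0.1,0,0,0,0]]' >/dev/null; python3 chk.py && python3 -m creep '[[-1,1,0,0,0,0,0],[-1,3,0,0,0,0,0],[-1,5,0,0,0,0,0],[-1,7,0,0,0,0,0],[-1,9,0,0,0,0,0],[-1,10,-0.1,0,0,0,0]]' >/dev/null; python3 chk.py && python3 -m creep '[[-1,0.7,0,0,0,0,0],[-1,1.4,0,0,0,0,0],[-1,2,0,0,0,0,0]]' >/dev/null;python3 chk.py
```

```text
X -144.2 push 2.1
X -144.2 push 2.1
X -144.2 push 2.1False
False
False
```

```bash
sed -i 's/sys.exit(p>7)/sys.exit(int(p>7))/' chk.py
python3 -m creep '[[-1,1,0,0,0,0,0],[-1,3,0,0,0,0,0],[-1,5,0,0,0,0,0],[-1,7,0,0,0,0,0],[-1,9,0,0,0,0,0],[-1,10,-0.1,0,0,0,0]]' >/dev/null; python3 chk.py && python3 -m creep '[[-1,0.7,0,0,0,0,0],[-1,1.4,0,0,0,0,0],[-1,2,0,0,0,0,0]]' >/dev/null;python3 chk.py &&  python3 -m creep '[[-1,0.7,0,0,0,0,0],[-1,1.4,0,0,0,0,0],[-1,2,0,0,0,0,0]]' >/dev/null;python3 chk.py &&  python3 -m creep '[[-1,0.7,0,0,0,0,0],[-1,1.4,0,0,0,0,0],[-1,2,0,0,0,0,0]]' >/dev/null;python3 chk.py
```

```text
X -134.1 push 3.0
X -132.5 push 1.9
X -130.4 push 2.1
X -128.4 push 1.5
```

```bash
python3 -m creep '[[-1,0.7,0,0,0,0,0],[-1,1.4,0,0,0,0,0],[-1,2,0,0,0,0,0]]' >/dev/null && python3 chk.py && python3 -m creep '[[-1,0.7,0,0,0,0,0],[-1,1.4,0,0,0,0,0],[-1,2,0,0,0,0,0]]' >/dev/null && python3 chk.py && python3 -m creep '[[-1,0.7,0,0,0,0,0],[-1,1.4,0,0,0,0,0],[-1,2,0,0,0,0,0]]' >/dev/null && python3 chk.py && python3 -m creep '[[-1,0.7,0,0,0,0,0],[-1,1.4,0,0,0,0,0],[-1,2,0,0,0,0,0]]' >/dev/null && python3 chk.py && python3 -m creep '[[-1,0.7,0,0,0,0,0],[-1,1.4,0,0,0,0,0],[-1,2,0,0,0,0,0]]' >/dev/null && python3 chk.py && python3 -m creep '[[-1,0.7,0,0,0,0,0],[-1,1.4,0,0,0,0,0],[-1,2,0,0,0,0,0]]' >/dev/null && python3 chk.py
```

```text
X -126.4 push 2.1
X -124.4 push 1.9
X -122.4 push 1.9
X -120.4 push 2.6
X -118.4 push 2.3
X -116.4 push 2.4
```

```bash
python3 -m creep '[[-1,0.7,0,0,0,0,0],[-1,1.4,0,0,0,0,0],[-1,2,0,0,0,0,0]]' >/dev/null && python3 chk.py && python3 -m creep '[[-1,0.7,0,0,0,0,0],[-1,1.4,0,0,0,0,0],[-1,2,0,0,0,0,0]]' >/dev/null && python3 chk.py && python3 -m creep '[[-1,0.7,0,0,0,0,0],[-1,1.4,0,0,0,0,0],[-1,2,0,0,0,0,0]]' >/dev/null && python3 chk.py && python3 -m creep '[[-1,0.7,0,0,0,0,0],[-1,1.4,0,0,0,0,0],[-1,2,0,0,0,0,0]]' >/dev/null && python3 chk.py && python3 -m creep '[[-1,0.7,0,0,0,0,0],[-1,1.4,0,0,0,0,0],[-1,2,0,0,0,0,0]]' >/dev/null && python3 chk.py && python3 -m creep '[[-1,0.7,0,0,0,0,0],[-1,1.4,0,0,0,0,0],[-1,2,0,0,0,0,0]]' >/dev/null && python3 chk.py
```

```text
X -114.4 push 3.0
X -112.4 push 2.3
X -110.4 push 3.6
X -108.4 push 2.0
X -106.5 push 2.1
X -104.5 push 4.3
```

```bash
python3 -m creep '[[-1,0,0,0,0,0,0]]' >/dev/null; python3 chk.py && python3 -m creep '[[-1,0.5,0,0,0,0,0],[-1,1,0,0,0,0,0]]' >/dev/null && python3 chk.py && python3 -m creep '[[-1,0.5,0,0,0,0,0],[-1,1,0,0,0,0,0]]' >/dev/null && python3 chk.py && python3 -m creep '[[-1,0.5,0,0,0,0,0],[-1,1,0,0,0,0,0]]' >/dev/null && python3 chk.py
```

```text
X -104.4 push 3.1
X -103.5 push 2.9
X -102.6 push 4.7
X -102.2 push 7.6
```

```bash
python3 -m creep '[[-1,0,0,0,0,0,0],[-1,0,0,0,0,0,0]]' >/dev/null; python3 chk.py; python3 -m creep '[[-1,0.4,0,0,0,0,0],[-1,0.4,0,0,0,0,0]]' >/dev/null; python3 chk.py;  python3 an.py w9
```

```text
X -102.3 push 6.0
X -102.1 push 7.9
TCP dock [-102.1    0.2] 0.2069 F [-6.5 -2.2  4.5]
dock outer 1 x -76 -44 edge at mid 64.8 yaw -1.41 z 49.2
dock outer -1 x -72 -44 edge at mid -63.1 yaw -12.83 z 49.2
270 [(137, -38.2, 125.0, -40.7, 78.0), (214, -69.4, 76.0, -86.4, 23.0), (218, -87.1, 26.0, -63.9, 99.0)]
300 [(137, -38.3, 124.0, -40.8, 77.0), (218, -70.4, 78.0, -64.0, 99.0)]
345 [(137, -38.3, 124.0, -40.9, 77.0), (207, -66.7, 76.0, -85.6, 12.0), (218, -86.9, 27.0, -63.9, 99.0)]
375 [(137, -38.4, 123.0, -44.3, 11.0), (218, -87.1, 27.0, -63.8, 100.0)]
```

```bash
python3 -m creep '[[-1,0.4,0,0,0,0,0],[-1,0.4,0,0,0,0,0]]' >/dev/null; python3 chk.py; python3 -m creep '[[-1,-3,0,0,0,0,0],[-1,-12,0,0,0,0,0],[-1,-30,0,0,0,0,0],[-1,-55,0,0,0,0,0],[-1,-80,0,0,0,0,0],[-1,-85,0,-30,0,0,0],[-1,-85,0,-65,0,0,0],[-1,-85,0,-100,0,0,0]]'; python3 -m creep '[[-1,0,0,-35,0,0,0],[-1,0,0,-70,0,0,0],[-1,0,0,-90,0,0,0],[-1,0,0,-90,0,0,0]]' ;python3 an.py w10; python3 - <<'E'
from h import *
z=np.load("last.npz"); img,d,P=z["img"],z["d"],z["P"]
w=cv2.imread("pics/w10.png"); 
im,d2,P2=snap("side","s1"); im3,d3,P3=snap("top","t1")
print(vision.find_in("side","stop_button")[:2]); 
hsv=cv2.cvtColor(im3,cv2.COLOR_RGB2HSV); H,S=hsv[...,0],hsv[...,1]; u=np.arange(640)[None]
m=(H>100)&(H<125)&(S>120)&(d3>0)&(u<300)&(u>140)&(P3[...,2]>.115)&(P3[...,2]<.14); print(cv2.minAreaRect((P3[m][:,:2]*1000).astype(np.float32)))
c=cv2.resize(cv2.imread("pics/s1.png")[150:230,240:380],None,fx=4,fy=4,interpolation=3)
cv2.imwrite("pics/f.png",np.vstack([cv2.resize(w[:230],None,fx=.875,fy=.875),c]))
E
```

```text
X -101.9 push 8.7
time_s: 23.35
tcp_pos: [0.3979, 0.3202, 0.308]
ee_rot: [[0.855, 0.519, 0.001], [0.519, -0.855, 0.0], [0.001, 0.0, -1.0]]
wrist_force: [-0.0, 0.5, -0.1]
gripper_width: 0.006
gripper_force: 0.0
time_s: 23.68
tcp_pos: [0.3992, 0.3213, 0.403]
ee_rot: [[0.855, 0.519, 0.01], [0.518, -0.855, 0.011], [0.014, -0.005, -1.0]]
wrist_force: [-0.2, 1.2, 0.8]
gripper_width: 0.006
gripper_force: 0.0
TCP dock [-185.2    0.8] 0.4 F [-0.4 -0.3 -0.7]
dock outer 1 x -77 -17 edge at mid 62.5 yaw -7.82 z 49.1
dock outer -1 x -77 -17 edge at mid -62.3 yaw 6.94 z 49.1
270 [(24, -38.4, 124.0, -16.4, 49.0), (89, -77.6, 51.0, -74.4, 16.0), (218, -234.3, -1.0, -144.2, 296.0)]
300 [(23, -38.0, 125.0, -4.3, 12.0), (40, -20.6, 12.0, -37.8, 74.0), (74, -66.4, 71.0, -65.0, 57.0), (75, -65.0, 57.0, -58.7, 11.0), (99, -84.2, 12.0, -87.4, 37.0), (103, -90.6, 37.0, -90.7, 24.0), (104, -90.7, 24.0, -90.7, 8.0), (218, -234.3, -1.0, -144.4, 296.0)]
345 [(23, -38.2, 125.0, -4.7, 12.0), (99, -84.4, 12.0, -87.8, 39.0), (103, -90.8, 37.0, -90.9, 24.0), (104, -90.9, 24.0, -90.9, 8.0), (218, -234.4, -1.0, -144.4, 296.0)]
375 [(23, -38.3, 125.0, -15.7, 48.0), (88, -77.2, 52.0, -72.8, 6.0), (218, -234.1, 1.0, -144.8, 295.0)]
[]
((593.3262329101562, 439.5543212890625), (161.62974548339844, 132.67575073242188), 31.338253021240234)
```

View pics/f.png

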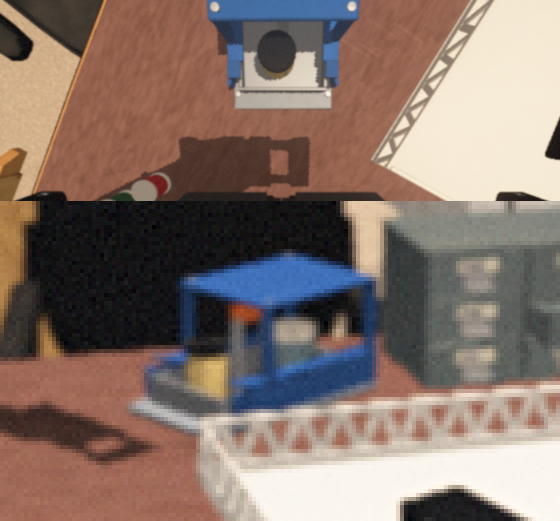

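The picture shows the tray seated under the lips with its near end at about (283,97) in the upper half. In the side view both jars stand, at (208,375) and (295,340). The hood fit is unchanged, so the dock did not move, and the tray did not spring back.

```bash
python3 -c "
from station import r
print(r.finish_job())"
```

```text
the job is handed in; nothing more can be done
None
```

The tray is in the dock under both side lips, pushed up against a firm stop, with both jars standing and the dock not moved; the red button wasn't visible, so I infer it is pressed from that firm stop at 8.7 N. I handed the job in just after 24 s.

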